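# Nudge the saucepan onto its induction ring and point out the ring's on/off key

## Task

The saucepan on the induction hob has been put down half off its cooking ring, its near edge over or close to the front key strip: push it along the glass with the fingers, without lifting it, until its whole base stands inside that ring. Then show me which key switches that ring on: point down at the middle of the ring's on/off key with the fingertips about 2 cm above it, without touching the key strip at any time, for a good two seconds, and finish still pointing there. Leave the lid, which lies on the other side of the hob, and everything else where they are.

Things in the scene. Friction and masses are not known exactly. Their poses are not given: they have to be found in the camera images.
- hob: Freestanding double induction hob, fixed: steel case, flat black glass top, 360 mm deep (x), 600 wide (y), 66 high. Origin: centre of its underside, on the worktop; x points to its back edge, away from the robot, y to its left, z up. Printed flush on the glass in pale lines: two cooking rings side by side and, along the front edge (towards the robot), the touch keys.
- key_strip: Front 72 mm of the hob's glass (hob x -180 to -108 mm, full width), flush, behind a pale line; frame as the hob's. Do not touch. In front of each ring, 3 keys in a row along y, 50 mm apart, from left (+y): on/off (20 mm circle, open towards the back, a short stroke through the opening), minus (16 mm bar, straight in front of the ring's centre), plus (16 mm cross).
- ring_left (a point): Centre of the left (+y) cooking ring, on the glass surface, at hob (45, 150, 66) mm. The ring is a pale printed circle 210 mm in diameter with a small cross at its centre. Axes as the hob's.
- ring_right (a point): Centre of the right (-y) cooking ring, the same, at hob (45, -150, 66) mm.
- key_left (a point): Middle of the left ring's on/off key, on the glass surface, at hob (-142, 200, 66) mm. Axes as the hob's.
- key_right (a point): Middle of the right ring's on/off key, on the glass surface, at hob (-142, -100, 66) mm. Axes as the hob's.
- saucepan: Loose empty steel saucepan, upright wall: 170 mm outside diameter, 60 high, 0.5 to 1 kg. Origin: centre of its underside. Black handle along its +x, 20 mm thick, 34 to 64 mm above the underside, to 230 mm from the axis, pointing away from the robot. Starts on either half of the hob, 60 to 110 mm short of its ring (the nearer one), up to 30 mm aside. Slides when pushed, stops with the push.
- lid: The pan's loose steel lid, 172 mm in diameter, 44 mm high with its black knob, lying flat on the other half of the hob. Origin: centre of its underside. Leave it.
- spoon: Loose wooden spoon, 240 mm long, lying roughly along the hob's x in the middle between the rings. Leave it.
- pepper_mill: Loose dark wooden pepper mill, 54 mm in diameter, 165 mm high, standing on the worktop left of the hob. Origin: centre of its underside. Leave it.
- salt_mill: Loose light wooden salt mill, 54 mm in diameter, 125 mm high, standing left of the hob. Origin as above. Leave it.
- spice_jar: Loose jar with a steel cap, 48 mm in diameter, 95 mm high, standing left of the hob. Origin as above. Leave it.
- mug: Loose white mug, 82 mm in diameter, 95 mm high, right of the hob. Origin: centre of its underside. Leave it.
- bowl: Loose blue bowl, 130 mm in diameter, 55 mm high, right of the hob. Origin: centre of its underside. Leave it.

How it is judged:
By the outcome, as a careful person would: the job done as asked, in the order asked, and still so for the second after the job is handed in, with the robot touching nothing.
It also fails if it takes over 40 s, if anything falls off the work surface, if the arm or the gripper's body presses on something with over 40 N, if the wrist force passes 120 N, or if a joint passes its speed limit or range.

## Robot

A 6-joint arm with a two-finger parallel gripper is mounted at the origin on the work surface. World frame = base frame: x ahead of the robot, y to its left, z up, the work surface at z = 0. Lengths are in m, angles in degrees, forces in N, time in s.
With the tool pointing down it reaches from about 0.325 to 0.925 m from the base axis. Payload 3.1 kg.
Tool frame: the origin (TCP) lies between the finger pads, 19 mm behind the fingertips; this is the grasp point; z points along the fingers, y is the line along which they close (so a half turn about z gives the same grasp; the last joint's range is limited). The gripper opens to 85 mm and grips with 20 to 120 N. Pads are 22 mm wide; open, the fingers measure 114 mm over their backs; the gripper's body (76 mm by 85 mm) begins 54 mm behind the grasp point. The pads swing forward as they close: fully open they stand 13 mm farther back than shut.
Start: joints at [63.988, 12.427, 92.441, -0, 75.132, -6.429], TCP at [0.209, 0.589, 0.25] pointing down, gripper open.
Joint ranges: [-157.48, 157.48], [-44.54, 120.13], [17.64, 146.25], [-64.5, 244.5], [7.68, 150.69], [-147.95, 147.95]. Speed limits (degrees/s): [159.86, 159.86, 180, 180, 180, 180].

## Interface

Orientations are given as a 3x3 rotation matrix whose columns are the frame's x, y, z axes.
In Python, from workcell import env gives the robot as it stands.
- The arm moves only by the tool jog_arm, never from a script. Its argument "motion" is a list of rows, each a list of 7 numbers: the opening, from 0 (shut) to 1 (fully open), then the shift along the tool's x, y, z in mm, then the turn, a rotation vector about the tool's x, y, z in rad. A call has 1 to 10 rows; each row is the pose to reach, as a shift and turn from the pose commanded when the call began, along the tool's axes at that moment; what a row does not reach only later rows make up. A row lasts 1/10 s, in which the tool goes at most 50 mm and 8.59 degrees, less where a joint would pass 70% of its speed; a pose out of reach is approached as far as the arm can. A call with a gripper value outside its range is refused whole. The fingers move at their own pace and stop on an object; the grip force is fixed at half the most. Time passes only in rows, so rows that repeat a pose let the fingers close. It gives the time, the measured TCP pose, the force, the opening and the grip force at its end, in the units of the state.
- env.state(): the state, without advancing time (a new reading comes with each control period).
- env.snapshot(name): name is "scene" or "top" or "wrist"; returns the picture (384x512x3 uint8, blue, green, red); there is no depth.
- env.camera_params(name): a dict with "camera_matrix" (3x3 intrinsics, pixels), "D" ([k1, k2, p1, p2, k3] as OpenCV has them; the pictures are not rectified), "T" (4x4, takes a point from camera to world coordinates). Camera axes: x right, y up, looking along -z (the intrinsics and any distortion apply to the point x, -y, -z); pixel columns grow to the right and rows downward; lengths in m; the calibration is good to about 2 mm. A picture is of the moment at which its call begins: read the wrist's pose just before it. camera_params takes no time and is no camera call; for the wrist camera it gives the pose at the moment of the call.
- env.sign_off(): hands the job in; it is judged then, once.
Trained networks look in the newest picture that a camera, given by its name, has taken for a name from the list of things; names that differ only in an ending like _2 or _b are one class to them, and where a whole thing is asked for, a point or a joint stands for the part that bears it (a point fixed in the world has none). Each returns a list of dicts, best first, with "confidence" (0 to 1); they miss things now and then, are a little off and sometimes report something else, mostly with a low value. They report only what shows in the picture. A call takes as long as a camera call.
- env.regions_of(query, camera): "mask" (384x512 bool, what is visible of it) and "at" ([column, row] in pixels, amid what is visible of it).
- env.mark_of(query, camera): "at" ([column, row] in pixels: a listed point, or the origin of a listed thing).
The state is a dict: "t": time; "joint_positions": joint angles; "qvel": joint speeds; "joint_efforts": joint torques, N m; "position": TCP position; "ee_rot": TCP orientation; "ft_force": force on the tool from outside, world axes, zero at the start; "moment": the same for the moment, N m; "gripper_width": opening from 0.0 (shut) to 1.0 (fully open); "grasp_force": force on a finger pad.
Only numpy, scipy, OpenCV 4.12 (cv2) and the standard library are available. Lean on these libraries where they do the work, as an engineer would, in place of code of your own. Each camera call takes 0.05 s, during which the arm holds its last target. There are 200 camera calls.

## Working session

There is one attempt and no reset: what is moved stays moved. The work goes in short steps, Python scripts to look and compute and a tool call to move; the robot and the scene stay as the last step left them, time stands still between calls to the robot, and variables do not carry over. Pictures are saved under pics/ and viewed, at most 10 in all, crops included, and the job is handed in when it is done.

Besides the shell and the picture viewer there is one more tool, called as name([rows], argument=value, ...), one row to a line, values as JSON. jog_arm: Moves the arm, as the interface text tells. Its arguments: {"type":"object","properties":{"motion":{"type":"array"}},"required":["motion"]}

```bash
mkdir -p pics; cat > h.py <<'E'
import numpy as np, cv2
from workcell import env
def ray(cam,uv):
    p=env.camera_params(cam); K=np.array(p["camera_matrix"],float); D=np.array(p["D"],float); T=np.array(p["T"])
    n=cv2.undistortPoints(np.array([[uv]],float),K,D)[0,0]
    d=T[:3,:3]@np.array([n[0],-n[1],-1.]); return T[:3,3],d
def at(cam,uv,z):
    o,d=ray(cam,uv); return o+d*(z-o[2])/d[2]
def proj(cam,P):
    p=env.camera_params(cam); K=np.array(p["camera_matrix"],float); D=np.array(p["D"],float); T=np.linalg.inv(np.array(p["T"]))
    q=T[:3,:3]@np.array(P)+T[:3,3]; q=q*[1,-1,-1]
    return cv2.projectPoints(q.reshape(1,1,3),np.zeros(3),np.zeros(3),K,D)[0].ravel()
E
python3 - <<'E'
from h import *
im={}
for c in ("top","scene"):
    im[c]=env.snapshot(c)
    p=env.camera_params(c); print(c,np.round(np.array(p["T"])[:3,3],3))
    for q in ("ring_left","ring_right","key_left","key_right","saucepan","lid","hob","spoon"):
        z=0.0 if q=="hob" else .066
        for r in env.mark_of(q,c)[:2]:
            print(q,np.round(r["at"],1),round(r["confidence"],2),np.round(at(c,r["at"],z),3))
cv2.imwrite("pics/a.png",np.vstack([im["top"]])); cv2.imwrite("pics/b.png",im["scene"])
s=env.state(); print(s["t"],np.round(s["ee_rot"],3),s["position"],s["ft_force"])
E
```

```text
top [0.309 0.027 1.711]
ring_left [216.5 164.5] 0.84 [0.676 0.17  0.066]
ring_right [297.7 164.9] 0.66 [ 0.679 -0.136  0.066]
key_left [198.3 211.9] 0.75 [0.495 0.232 0.066]
key_right [280.2 214.1] 0.81 [ 0.492 -0.071  0.066]
saucepan [223.1 189. ] 0.78 [0.583 0.142 0.066]
lid [221.5 189.6] 0.69 [0.58  0.148 0.066]
lid [297.5 192.4] 0.55 [ 0.574 -0.135  0.066]
hob [136.2 201.1] 0.35 [0.541 0.486 0.   ]
spoon [255.8 160.9] 0.66 [0.692 0.022 0.066]
scene [1.04  0.894 1.067]
ring_left [241.3 245.5] 0.67 [0.687 0.168 0.066]
ring_right [208.1 194.3] 0.8 [ 0.674 -0.128  0.066]
key_left [297.9 232.6] 0.85 [0.485 0.221 0.066]
key_right [253.3 189.4] 0.76 [ 0.506 -0.059  0.066]
key_right [299.1 319.8] 0.68 [0.675 0.497 0.066]
saucepan [262.9 228.1] 0.89 [0.581 0.138 0.066]
lid [233.2 184.4] 0.9 [ 0.561 -0.129  0.066]
lid [296.9 231.2] 0.34 [0.484 0.214 0.066]
hob [237.7 225. ] 0.78 [0.626 0.024 0.   ]
hob [244.8 245.4] 0.34 [0.652 0.126 0.   ]
spoon [218.3 222.3] 0.57 [0.707 0.029 0.066]
0.9 [[-0.942  0.335  0.   ]
 [ 0.335  0.942  0.   ]
 [-0.     0.    -1.   ]] [0.20948826 0.58886522 0.25001336] [ 0.41231594 -0.6047929  -0.64828267]
```

View pics/a.png

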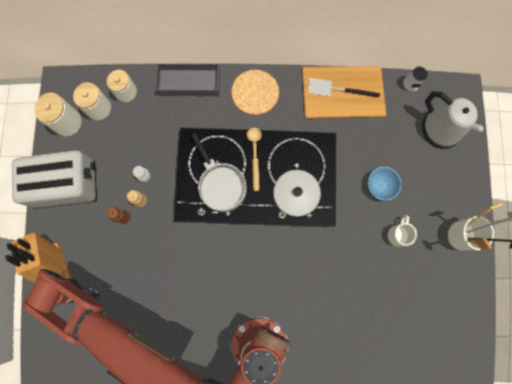

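View pics/b.png

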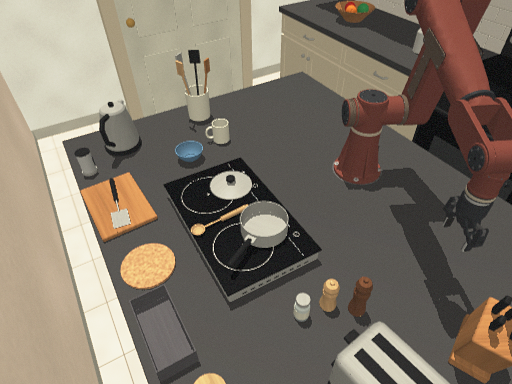

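The top view shows the pan on the left half at about (222,188), short of the left ring at (217,163). The lid is on the right at (298,193), and the left on/off key is near (201,211). Next I'll fit the hob pose and the pan.

```bash
cat > fit.py <<'E'
from h import *
from scipy.optimize import minimize
import scipy.ndimage as nd
a=np.linspace(0,2*np.pi,240,endpoint=False); c=np.c_[np.cos(a),np.sin(a)]*.105
pts=np.vstack([c+[.045,.15],c+[.045,-.15],np.c_[np.full(200,-.108),np.linspace(-.29,.29,200)]])
def world(p,q,z=.066):
    R=np.array([[np.cos(p[2]),-np.sin(p[2])],[np.sin(p[2]),np.cos(p[2])]])
    xy=np.atleast_2d(q)@R.T+p[:2]; return np.c_[xy,np.full(len(xy),z)]
class Cam:
    def __init__(s,n,im):
        p=env.camera_params(n); s.K=np.array(p["camera_matrix"],float); s.D=np.array(p["D"],float); s.T=np.linalg.inv(np.array(p["T"]))
        g=cv2.cvtColor(im,cv2.COLOR_BGR2GRAY); s.g=np.minimum(cv2.morphologyEx(g,cv2.MORPH_TOPHAT,np.ones((7,7))),60).astype(float)
    def proj(s,P):
        q=(P@s.T[:3,:3].T+s.T[:3,3])*[1,-1,-1]
        return cv2.projectPoints(q.reshape(-1,1,3),np.zeros(3),np.zeros(3),s.K,s.D)[0].reshape(-1,2)
    def score(s,P,sg):
        u=s.proj(P); return nd.map_coordinates(s.b,[u[:,1],u[:,0]],order=1).mean()
def fit(cams,p):
    for sg in (3,1.5,.7):
        for k in cams: k.b=nd.gaussian_filter(k.g,sg)
        f=lambda p:-sum(k.score(world(p,pts),sg) for k in cams)
        r=minimize(f,p,method="Nelder-Mead",options=dict(initial_simplex=np.array(p)+np.vstack([np.zeros(3),np.diag([.008*sg,.008*sg,.02*sg])]),xatol=1e-5)); p=r.x
    return p,r.fun
E
python3 - <<'E'
from fit import *
C={n:Cam(n,cv2.imread(f)) for n,f in (("top","pics/a.png"),("scene","pics/b.png"))}
for l in (["top"],["scene"],["top","scene"]):
    p,f=fit([C[n] for n in l],[.63,.018,.01]); print(l,np.round(p,4),f)
for n,q in (("ring",[.045,.15]),("key",[-.142,.2]),("strip",[-.108,.15])): print(n,world(p,q).round(4), C["top"].proj(world(p,q)).round(1))
# pan from mask: circle at rim
for n,f in (("top","pics/a.png"),("scene","pics/b.png")):
    env.snapshot(n); m=env.regions_of("saucepan",n)[0]["mask"].astype(np.uint8)
    k=cv2.morphologyEx(m,cv2.MORPH_OPEN,cv2.getStructuringElement(cv2.MORPH_ELLIPSE,(21,21)))
    def cost(x):
        t=np.linspace(0,2*np.pi,60,endpoint=False); o=np.c_[x[0]+.085*np.cos(t),x[1]+.085*np.sin(t)]
        P=np.vstack([np.c_[o,np.full(60,z)] for z in (.066,.126)]); h=cv2.convexHull((C[n].proj(P)*16).astype(np.int32))
        b=np.zeros_like(k); cv2.fillPoly(b,[h],1,shift=4); return float((b!=k).sum())
    r=minimize(cost,[.583,.14],method="Nelder-Mead",options=dict(initial_simplex=[[.583,.14],[.598,.14],[.583,.155]])); print(n,r.x.round(4),r.fun,k.sum())
E
```

```text
['top'] [ 0.6343  0.0202 -0.0189] -33.40710370520281
['scene'] [ 0.6324  0.0188 -0.0164] -29.044366291064414
['top', 'scene'] [ 0.6332  0.0194 -0.0165] -61.813937734148794
ring [[0.6807 0.1687 0.066 ]] [[216.8 163.2]]
key [[0.4945 0.2217 0.066 ]] [[201.1 212.2]]
strip [[0.5277 0.1712 0.066 ]] [[214.9 203.5]]
top [0.5834 0.1417] 88.0 1774
scene [0.5794 0.1432] 98.0 1843
```

jog_arm([
  [1,-30,-28,0,0,0,-0.06],
  [1,-65,-60,0,0,0,-0.12],
  [1,-100,-93,0,0,0,-0.18],
  [1,-135,-125,0,0,0,-0.24],
  [1,-170,-158,0,0,0,-0.3],
  [1,-205,-190,0,0,0,-0.36],
  [1,-240,-222,0,0,0,-0.42],
  [1,-275,-255,0,0,0,-0.48],
  [1,-310,-287,0,0,0,-0.54],
  [1,-345,-320,0,0,0,-0.607],
])

```text
t: 2.1
position: [0.4279, 0.17, 0.2505]
ee_rot: [[-0.964, -0.265, 0.001], [-0.265, 0.964, 0.0], [-0.001, 0.0, -1.0]]
ft_force: [1.0, 0.6, 0.2]
gripper_width: 1.004
grasp_force: 0.0
```

```bash
cat > go.py <<'E'
import sys
from h import *
# go.py x y z yaw_of_tool_x(deg): shift in tool axes (mm), turn
s=env.state(); R=np.array(s["ee_rot"]); p=np.array(s["position"])
t=np.array([float(v) for v in sys.argv[1:4]])
print("t",s["t"],"p",p.round(4),"yaw",np.degrees(np.arctan2(R[1,0],R[0,0])).round(2),"F",np.round(s["ft_force"],1),"g",s["gripper_width"],R[:,2].round(3))
print("shift mm",((t-p)@R*1000).round(1))
if len(sys.argv)>4: print("turn z",-np.radians((float(sys.argv[4])-np.degrees(np.arctan2(R[1,0],R[0,0]))+180)%360-180))
E
python3 go.py .460 .109 .16 195
```

```text
t 2.1 p [0.4279 0.17   0.2505] yaw -164.64 F [1.  0.6 0.2] g 1.004225920081489 [ 0.001  0.    -1.   ]
shift mm [-14.6 -67.3  90.5]
turn z 0.006201178470640915
```

jog_arm([
  [1,-5,-22,15,0,0,0],
  [1,-10,-45,40,0,0,0],
  [1,-15,-67,70,0,0,0],
  [1,-15,-67,95,0,0,0],
  [1,-15,-67,115,0,0,0],
  [1,-15,-67,130,0,0,0],
  [1,-15,-67,140,0,0,0],
  [1,-15,-67,145,0,0,0],
  [1,-15,-67,145,0,0,0],
])

```text
t: 3.0
position: [0.4591, 0.111, 0.1047]
ee_rot: [[-0.965, -0.262, -0.001], [-0.262, 0.965, -0.0], [0.001, 0.0, -1.0]]
ft_force: [0.3, 0.3, 0.1]
gripper_width: 0.998
grasp_force: 0.0
```

```bash
python3 - <<'E'
from h import *
a=env.snapshot("scene"); b=env.snapshot("wrist")
cv2.imwrite("pics/c.png",np.hstack([cv2.resize(a[130:330,130:400],(400,296)),cv2.resize(b,(395,296))]))
E
python3 go.py .5987 .1467 .105 195
```

```text
t 3.1 p [0.46   0.1112 0.1058] yaw -164.79 F [0.4 0.4 0.3] g 0.9990118313562693 [ 0.002  0.    -1.   ]
shift mm [-143.2   -2.1    1. ]
turn z 0.0036140481071795572
```

View pics/c.png

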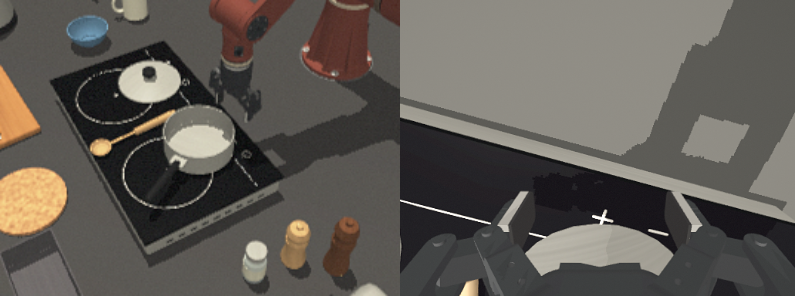

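The two open fingers straddle the pan's near wall centrally: in the wrist half, the pan centre is at about column 600, between fingers at 505 and 690. Fingertips are clear of the glass, so I'm pushing.

jog_arm([
  [1,-8,0,0,0,0,0],
  [1,-18,-1,0,0,0,0],
  [1,-26,-1,0,0,0,0],
  [1,-34,-2,0,0,0,0],
  [1,-42,-2,0,0,0,0],
  [1,-50,-2,0,0,0,0],
  [1,-58,-2,0,0,0,0],
  [1,-67,-2,0,0,0,0],
  [1,-75,-2,0,0,0,0],
  [1,-80,-2,0,0,0,0],
])

```text
t: 4.1
position: [0.5366, 0.13, 0.1045]
ee_rot: [[-0.965, -0.262, -0.003], [-0.262, 0.965, -0.001], [0.003, 0.0, -1.0]]
ft_force: [-5.3, -2.4, 3.6]
gripper_width: 1.002
grasp_force: 3.0
```

jog_arm([
  [1,-5,0,0,0,0,0],
  [1,-11,0,0,0,0,0],
  [1,-18,0,0,0,0,0],
  [1,-25,0,0,0,0,0],
  [1,-31,0,0,0,0,0],
  [1,-37,0,0,0,0,0],
  [1,-42,0,0,0,0,0],
  [1,-46,0,0,0,0,0],
  [1,-48,0,0,0,0,0],
  [1,-48,0,0,0,0,0],
])

```text
t: 5.1
position: [0.5839, 0.1427, 0.105]
ee_rot: [[-0.965, -0.262, 0.001], [-0.262, 0.965, 0.0], [-0.001, -0.0, -1.0]]
ft_force: [-1.4, -1.3, -1.0]
gripper_width: 0.999
grasp_force: 0.7
```

```bash
cat > pan.py <<'E'
from fit import *
x0=[.67,.165]
T=[]
for n in ("top","scene"):
    im=env.snapshot(n); C=Cam(n,im); cv2.imwrite("pics/last_%s.png"%n,im)
    mk=env.mark_of("saucepan",n); print("mark",at(n,mk[0]["at"],.066).round(4),mk[0]["confidence"])
    m=env.regions_of("saucepan",n)[0]["mask"].astype(np.uint8)
    k=cv2.morphologyEx(m,cv2.MORPH_OPEN,cv2.getStructuringElement(cv2.MORPH_ELLIPSE,(21,21)))
    def cost(x):
        t=np.linspace(0,2*np.pi,60,endpoint=False); o=np.c_[x[0]+.085*np.cos(t),x[1]+.085*np.sin(t)]
        P=np.vstack([np.c_[o,np.full(60,z)] for z in (.066,.126)]); h=cv2.convexHull((C.proj(P)*16).astype(np.int32))
        b=np.zeros_like(k); cv2.fillPoly(b,[h],1,shift=4); return float((b!=k).sum())
    r=minimize(cost,x0,method="Nelder-Mead",options=dict(initial_simplex=np.array([[0,0],[.015,0],[0,.015]])+x0)); print(n,r.x.round(4),r.fun,k.sum(),"ring err",(np.array([.6807,.1687])-r.x).round(4))
E
python3 pan.py; python3 go.py .5987 .1467 .105 195
```

```text
mark [0.6693 0.1592 0.066 ] 0.89
top [0.7009 0.1472] 1850.0 0 ring err [-0.0202  0.0215]
mark [0.6486 0.1583 0.066 ] 0.71
scene [0.6671 0.1659] 137.0 1970 ring err [0.0136 0.0028]
t 5.4 p [0.5839 0.1427 0.1055] yaw -164.81 F [-0.1 -0.3 -1.2] g 0.9997880605526492 [ 0.002  0.    -1.   ]
shift mm [-15.3  -0.    0.6]
turn z 0.003359931207351392
```

jog_arm([
  [1,-4,0,0,0,0,0],
  [1,-9,0,0,0,0,0],
  [1,-13,0,0,0,0,0],
  [1,-14,0,0,0,0,0],
  [1,-14,0,0,0,0,0],
])

```text
t: 5.9
position: [0.5969, 0.1463, 0.1053]
ee_rot: [[-0.965, -0.262, -0.0], [-0.262, 0.965, -0.0], [0.0, 0.0, -1.0]]
ft_force: [-3.6, 0.0, 3.1]
gripper_width: 1.002
grasp_force: 2.5
```

jog_arm([
  [1,6,0,0,0,0,0],
  [1,18,0,0,0,0,0],
  [1,35,0,0,0,0,0],
  [1,55,0,0,0,0,0],
  [1,75,0,-10,0,0,0],
  [1,95,0,-30,0,0,0],
  [1,110,0,-55,0,0,0],
  [1,125,0,-80,0,0,0],
  [1,130,0,-95,0,0,0],
  [1,130,0,-95,0,0,0],
])

```text
t: 6.9
position: [0.4724, 0.1123, 0.2027]
ee_rot: [[-0.965, -0.262, 0.007], [-0.262, 0.965, 0.001], [-0.007, -0.001, -1.0]]
ft_force: [1.1, -0.6, -0.0]
gripper_width: 1.001
grasp_force: 0.0
```

```bash
python3 pan.py; python3 go.py .4945 .2217 .105; python3 - <<'E'
from h import *
a=cv2.imread("pics/last_scene.png");b=cv2.imread("pics/last_top.png")
cv2.imwrite("pics/d.png",np.hstack([cv2.resize(a[130:330,130:400],(400,296)),cv2.resize(b[100:250,155:355],(395,296))]))
E
```

```text
mark [0.683  0.1679 0.066 ] 0.58
top [0.682  0.1671] 70.0 1798 ring err [-0.0013  0.0016]
mark [0.6804 0.1654 0.066 ] 0.95
scene [0.681  0.1689] 83.0 2057 ring err [-0.0003 -0.0002]
t 7.2 p [0.4708 0.1122 0.1985] yaw -164.8 F [ 0.1 -0.1 -0.3] g 1.0019694437805629 [-0.002 -0.    -1.   ]
shift mm [-51.8  99.4  93.5]
```

View pics/d.png

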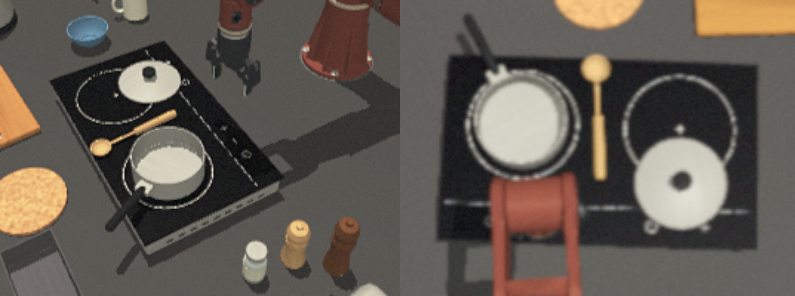

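The pan now stands centred in the left ring, with the circle visible all the way round it. Next I'll shut the fingers and move over the key.

jog_arm([
  [0,-10,15,0,0,0,0],
  [0,-20,35,0,0,0,0],
  [0,-32,60,0,0,0,0],
  [0,-42,80,5,0,0,0],
  [0,-50,95,15,0,0,0],
  [0,-52,99,30,0,0,0],
  [0,-52,99,45,0,0,0],
  [0,-52,99,57,0,0,0],
  [0,-52,99,64,0,0,0],
  [0,-52,99,64,0,0,0],
])

```text
t: 8.2
position: [0.4944, 0.2203, 0.1341]
ee_rot: [[-0.965, -0.261, -0.003], [-0.261, 0.965, -0.001], [0.004, -0.0, -1.0]]
ft_force: [-0.4, 0.0, 0.5]
gripper_width: -0.001
grasp_force: 0.0
```

```bash
python3 - <<'E'
from h import *
a=env.snapshot("scene"); b=env.snapshot("wrist"); m=env.mark_of("key_left","wrist"); 
print([(np.round(r["at"],1),round(r["confidence"],2),at("wrist",r["at"],.066).round(4)) for r in m], proj("wrist",[.4945,.2217,.066]))
s=env.state(); p=np.array(s["position"])+.019*np.array(s["ee_rot"])[:,2]; print("tip px",proj("wrist",p))
cv2.imwrite("pics/e.png",np.hstack([cv2.resize(a[130:330,130:400],(400,296)),cv2.resize(b,(395,296))]))
E
python3 go.py .4945 .2217 .105
```

```text
[(array([258.3, 214.9]), 0.91, array([0.4965, 0.2223, 0.066 ]))] [258.28339743 212.13816974]
tip px [256.50761509 249.77637989]
t 8.35 p [0.4962 0.2212 0.1366] yaw -164.84 F [-0.1 -0.5 -0.9] g -0.0031692120662053284 [ 0.001  0.    -1.   ]
shift mm [ 1.5  0.9 31.6]
```

View pics/e.png

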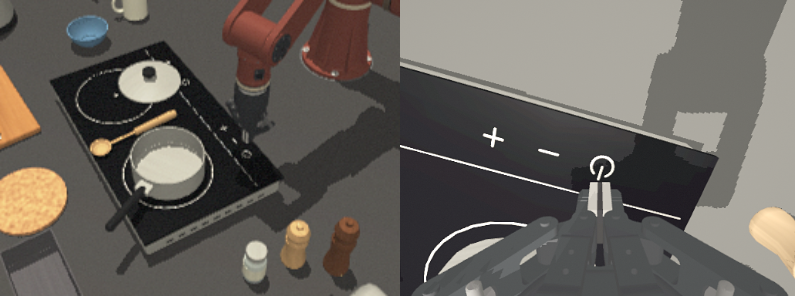

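The wrist view shows the shut fingers right at the on/off key, which is at (601,167) in the crop. The network and the fit agree to 2 mm, so I'm descending 31 mm and holding.

jog_arm([
  [0,0,1,6,0,0,0],
  [0,0,1,13,0,0,0],
  [0,0,1,20,0,0,0],
  [0,0,1,26,0,0,0],
  [0,0,1,29,0,0,0],
  [0,0,1,31,0,0,0],
  [0,0,1,31,0,0,0],
  [0,0,1,31,0,0,0],
  [0,0,1,31,0,0,0],
  [0,0,1,31,0,0,0],
])

```text
t: 9.35
position: [0.4956, 0.2224, 0.1053]
ee_rot: [[-0.965, -0.262, 0.001], [-0.262, 0.965, 0.0], [-0.001, 0.0, -1.0]]
ft_force: [0.3, 0.5, -0.5]
gripper_width: -0.001
grasp_force: 0.0
```

```bash
python3 go.py .4955 .222 .105; python3 - <<'E'
from h import *
b=env.snapshot("wrist"); m=env.mark_of("key_left","wrist")
print([(np.round(r["at"],1),round(r["confidence"],2),at("wrist",r["at"],.066).round(4)) for r in m][:2])
E
```

```text
t 9.35 p [0.4956 0.2224 0.1053] yaw -164.81 F [ 0.3  0.5 -0.5] g -0.0014109248442106734 [ 0.001  0.    -1.   ]
shift mm [ 0.2 -0.4  0.3]
[(array([257.6, 234.1]), 0.61, array([0.4958, 0.2231, 0.066 ]))]
```

Position is right; now I'll hold for about 3 s.

jog_arm([
  [0,0,0,0,0,0,0],
  [0,0,0,0,0,0,0],
  [0,0,0,0,0,0,0],
  [0,0,0,0,0,0,0],
  [0,0,0,0,0,0,0],
  [0,0,0,0,0,0,0],
  [0,0,0,0,0,0,0],
  [0,0,0,0,0,0,0],
  [0,0,0,0,0,0,0],
  [0,0,0,0,0,0,0],
])

```text
t: 10.45
position: [0.4954, 0.2224, 0.105]
ee_rot: [[-0.965, -0.262, -0.0], [-0.262, 0.965, 0.0], [0.0, 0.0, -1.0]]
ft_force: [0.1, -0.0, 0.4]
gripper_width: 0.003
grasp_force: 0.0
```

jog_arm([
  [0,0,0,0,0,0,0],
  [0,0,0,0,0,0,0],
  [0,0,0,0,0,0,0],
  [0,0,0,0,0,0,0],
  [0,0,0,0,0,0,0],
  [0,0,0,0,0,0,0],
  [0,0,0,0,0,0,0],
  [0,0,0,0,0,0,0],
  [0,0,0,0,0,0,0],
  [0,0,0,0,0,0,0],
])

```text
t: 11.45
position: [0.4954, 0.2224, 0.105]
ee_rot: [[-0.965, -0.262, -0.0], [-0.262, 0.965, -0.0], [0.0, 0.0, -1.0]]
ft_force: [-0.0, -0.4, -0.7]
gripper_width: 0.003
grasp_force: 0.0
```

jog_arm([
  [0,0,0,0,0,0,0],
  [0,0,0,0,0,0,0],
  [0,0,0,0,0,0,0],
  [0,0,0,0,0,0,0],
  [0,0,0,0,0,0,0],
  [0,0,0,0,0,0,0],
  [0,0,0,0,0,0,0],
  [0,0,0,0,0,0,0],
  [0,0,0,0,0,0,0],
  [0,0,0,0,0,0,0],
])

```text
t: 12.45
position: [0.4954, 0.2224, 0.105]
ee_rot: [[-0.965, -0.262, 0.0], [-0.262, 0.965, -0.0], [-0.0, -0.0, -1.0]]
ft_force: [-0.0, -0.1, -0.0]
gripper_width: -0.002
grasp_force: 0.0
```

```bash
python3 go.py .4955 .222 .105; python3 -c "
from workcell import env; print(env.sign_off())"
```

```text
t 12.45 p [0.4954 0.2224 0.105 ] yaw -164.8 F [-0.  -0.1 -0. ] g -0.0017790085581748983 [ 0. -0. -1.]
shift mm [-0.  -0.4 -0. ]
the job is handed in; nothing more can be done
None
```

The job is handed in at 12.5 s: the saucepan measured within about 2 mm of the left ring's centre, and the shut fingertips held about 2 cm above that ring's on/off key for 3 s and are still pointing there.

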